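Close the flow-cell press with its turnbuckle

TASK

Two small presses stand on the lab bench; only one of them holds a glass flow cell. Turn the turnbuckle sleeve of that press by its ball-ended lever, over the top and all the way to its stop, so that both end plates draw in together and sit home against the cell, then let go of it. Leave the empty press's lever where it is.

Things in the scene. Friction and masses are not known exactly. Their poses are not given: they have to be found in the camera images.
- press: press with a glass cell (white end frames, 78 x 110 mm, top 75 mm up) fixed in its middle; fixed dark steel base 120 x 230 mm; aluminium end plates (104 wide in x, 12 thick, tops 122 mm up) slide along y, tied by a turnbuckle over the cell: rods along y, steel sleeve 84 mm long, 30 mm dia. Origin: centre of base on the bench, z up, +x away from the robot. Sleeve axis: along y at x = 0, 100 mm up
- press_sleeve (a joint): turn of the sleeve, rad, about the press's +y: 0 slack, lever leaning 55 deg from upright to the press's -x; 0.96 upright; 1.92 hard stop, leaning 55 deg to +x, both plates home on the cell. Each plate draws in 8 mm per rad. Starts at 0.05 to 0.5; stiff (0.22 N m: 3 to 6 N at the lever); stays where left
- press_ball (a point): centre of the steel ball (18 mm dia) on the end of the sleeve's lever, a straight steel bar 10 mm dia at y = 0 of the press; ball centre 90 mm from the sleeve axis. Push it from its -x side with shut fingers, or pinch it from above
- spare_ball (a point): centre of the like ball on the lever of the other press, of the same sizes but with no cell between its plates; to be left where it is

How it is judged:
On the way:
1. the lever of the press with the cell is brought past upright (value of joint press_sleeve above 1.1 rad), for 0.05 s.
At the end, for the whole second after the job is handed in: The sleeve of the press with the cell is turned to within 0.2 rad (11 degrees) of its stop, so that both end plates are within 1.6 mm of home; it is at rest, and the empty press's lever ball is within 20 mm of where it began (value of joint press_sleeve above 1.72 rad and velocity of joint press_sleeve below 0.05 rad/s and distance of spare_ball from where it was at the start of the episode below 0.02 m); the robot touches nothing.
It fails at once if the empty press's lever is turned (its ball moved more than 20 mm) (distance of spare_ball from where it was at the start of the episode above 0.02 m).
It also fails if it takes over 32 s, if anything falls off the work surface, if the arm or the gripper's body presses on something with over 40 N, if the wrist force passes 120 N, or if a joint passes its speed limit or range.

ROBOT

A 7-joint arm with a two-finger parallel gripper is mounted at the origin on the work surface. World frame = base frame: x ahead of the robot, y to its left, z up, the work surface at z = 0. Lengths are in m, angles in rad, forces in N, time in s.
With the tool pointing down it reaches from about 0.4 to 0.85 m from the base axis. Payload 10.4 kg.
Tool frame: the origin (TCP) lies on the centre line of the jaws, within the pads' length; the fingertips stand 17 mm ahead of it and the grasp point (between the pads) lies 2 mm behind it; z points along the fingers, y is the line along which they close (so a half turn about z gives the same grasp; the last joint's range is limited). The gripper opens to 85 mm and grips with 20 to 120 N. Pads are 22 mm wide; open, the fingers measure 114 mm over their backs; the gripper's body (76 mm by 85 mm) begins 54 mm behind the grasp point. The pads swing forward as they close: fully open they stand 13 mm farther back than shut.
Start: joints at [-0.023, 0.332, -0.065, 1.46, 0.022, 1.35, -0.088], TCP at [0.625, 0, 0.248] pointing down, gripper open.
Joint ranges: [-2.6, 2.6], [-0.5, 2.12], [-1.47, 1.34], [0.16, 2.42], [-1.27, 4.41], [0.06, 2.06], [-2.6, 2.6]. Speed limits (rad/s): [2.22, 2.22, 2.79, 2.79, 3.14, 3.14, 3.14].

INTERFACE

Orientations are given as a unit quaternion [x, y, z, w].
In Python, from workcell import get_obs, optics, job gives the robot as it stands. The module is installed in compiled form; this text tells all that it offers.
- The arm moves only by the tool send_rows, never from a script. Its argument "plan" is a list that holds one entry, the list of rows, each a list of 7 numbers: the turn, a rotation vector about the tool's x, y, z in units of 1.5 rad (1.0 is 1.5 rad), then the shift along the tool's x, y, z in units of 20 cm (1.0 is 20 cm), then the opening, from 0 (shut) to 1 (fully open). A call has 1 to 20 rows; each row shifts and turns the commanded pose from where the row before left it, along the tool's axes as they then stand; what a row does not reach is not made up. A row lasts 1/12 s, in which the tool goes at most 41.7 mm and 7.16 degrees, less where a joint would pass 70% of its speed; a pose out of reach is approached as far as the arm can. A call with a number of a shift or a turn outside -1 to 1 is refused whole. A call with a gripper value outside its range is refused whole. The fingers move at their own pace and stop on an object; "squeeze" is the grip in N (left out, the last holds). Time passes only in rows, so rows that do not move let the fingers close. It gives the time, the measured TCP pose, the force, the opening and the grip force at its end, in the units of the state.
- get_obs(): the state, without advancing time (a new reading comes with each control period).
- optics.camera(name): name is "scene" or "side" or "wrist"; returns the picture (400x640x3 uint8, red, green, blue); there is no depth.
- optics.get_calibration(name): a dict with "intrinsics" (3x3 intrinsics, pixels), "world_from_camera" (4x4, takes a point from camera to world coordinates); the wrist camera has in their place "T_tool_cam" (4x4, takes a point from camera to tool coordinates, whose origin is the TCP and whose axes are the flange's). Camera axes: x right, y up, looking along -z (the intrinsics and any distortion apply to the point x, -y, -z); pixel columns grow to the right and rows downward; lengths in m; the calibration is good to about 2 mm. A picture is of the moment at which its call begins: read the wrist's pose just before it. get_calibration takes no time and is no camera call.
- job.hand_in(): hands the job in; it is judged then, once.
The state is a dict: "clock": time; "joint_pos": joint angles; "joint_velocities": joint speeds; "tau": joint torques, N m; "position": TCP position; "ee_rot": TCP orientation; "ft_force": force on the tool from outside, world axes, zero at the start; "torque": the same for the moment, N m; "grip_width": opening from 0.0 (shut) to 1.0 (fully open); "grasp_force": force on a finger pad.
Only numpy, scipy, OpenCV 4.12 (cv2) and the standard library are available. Lean on these libraries where they do the work, as an engineer would, in place of code of your own. Each camera call takes 0.05 s, during which the arm holds its last target. There are 200 camera calls.

## Working session

There is one attempt and no reset: what is moved stays moved. The work goes in short steps, Python scripts to look and compute and a tool call to move; the robot and the scene stay as the last step left them, time stands still between calls to the robot, and variables do not carry over. Pictures are saved under pics/ and viewed, at most 10 in all, crops included, and the job is handed in when it is done.

Besides the shell and the picture viewer there is one more tool, called after "Call:" as a command line: name --argument value ..., lists and objects as JSON in quotes. send_rows: Moves the arm, as the interface text tells. Its arguments: {"type":"object","properties":{"plan":{"type":"array"},"squeeze":{"type":"number"}},"required":["plan"]}

```bash
mkdir -p pics
python3 - <<'E'
from workcell import get_obs, optics
import cv2,json,numpy as np
o=get_obs();print(o['clock'],o['position'],o['ee_rot'],o['grip_width'])
for n in("scene","side","wrist"):
    cv2.imwrite(f"pics/{n}0.png",optics.camera(n)[:,:,::-1]);c=optics.get_calibration(n)
    print(n,{k:np.round(v,4).tolist() if not isinstance(v,str) else v for k,v in c.items()})
E
```

```text
0.0 [6.24664926e-01 9.84092223e-07 2.47522960e-01] [ 7.07090822e-01  7.07122406e-01 -5.05625332e-04 -4.65753690e-04] 0.9989069980882422
scene {'intrinsics': [[491.8641, 0.0, 322.4995], [0.0, 491.8641, 202.9822], [0.0, 0.0, 1.0]], 'world_from_camera': [[0.2108, -0.8254, 0.5238, 1.0676], [0.9775, 0.1826, -0.1056, -0.1118], [-0.0085, 0.5343, 0.8453, 0.996], [0.0, 0.0, 0.0, 1.0]]}
side {'intrinsics': [[374.2431, 0.0, 315.7196], [0.0, 374.2431, 201.3435], [0.0, 0.0, 1.0]], 'world_from_camera': [[-0.7198, 0.3651, -0.5905, 0.09], [-0.6941, -0.3606, 0.6231, 0.4468], [0.0146, 0.8583, 0.5129, 0.5049], [0.0, 0.0, 0.0, 1.0]]}
wrist {'intrinsics': [[325.8541, 0.0, 319.3269], [0.0, 325.8541, 200.3036], [0.0, 0.0, 1.0]], 'T_tool_cam': [[0.0006, 0.9552, 0.296, 0.0755], [1.0, -0.0006, -0.0001, 0.0002], [0.0, 0.296, -0.9552, -0.1256], [0.0, 0.0, 0.0, 1.0]]}
```

View pics/scene0.png

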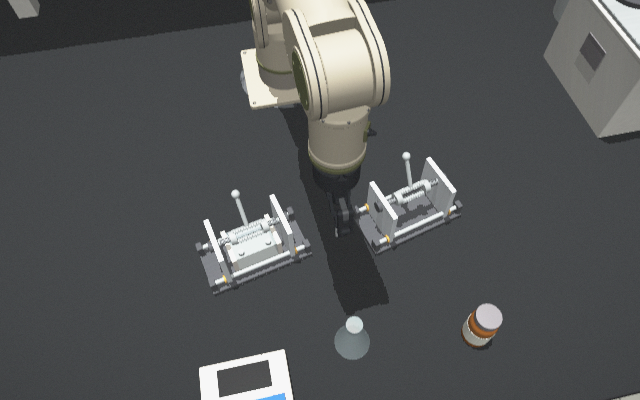

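View pics/side0.png

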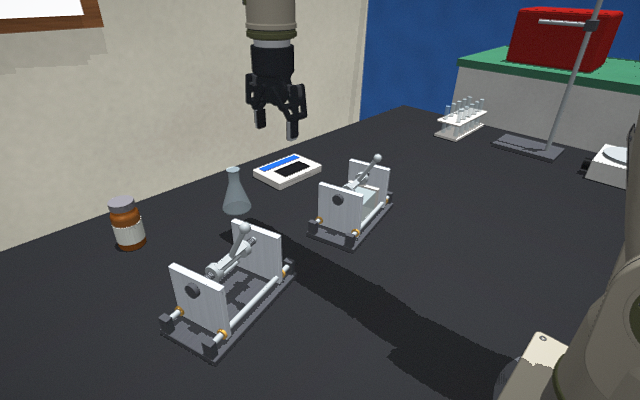

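View pics/wrist0.png

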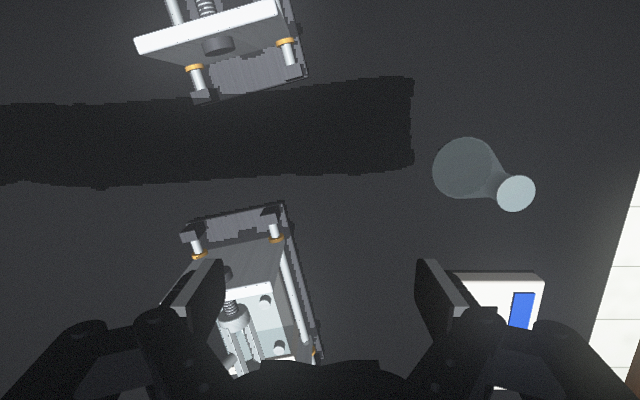

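The scene view shows the press with the cell at left (about (255,245), ball near (236,194)) and the empty press at right (ball near (406,156)). In the side view the one with the cell is the farther one, ball near (377,158). I'll enlarge both.

Run:
```python
import cv2,numpy as np
a=cv2.imread("pics/scene0.png")[180:300,185:325];b=cv2.imread("pics/side0.png")[140:260,290:410]
a=cv2.resize(a,None,fx=4,fy=4,interpolation=cv2.INTER_CUBIC)[:, :];b=cv2.resize(b,None,fx=4,fy=4,interpolation=cv2.INTER_CUBIC)
cv2.imwrite("pics/z1.png",a);cv2.imwrite("pics/z2.png",b)
```

```text
(no output)
```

View pics/z1.png

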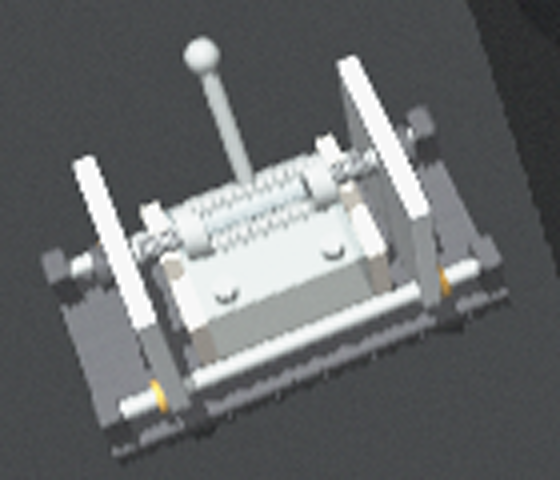

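View pics/z2.png

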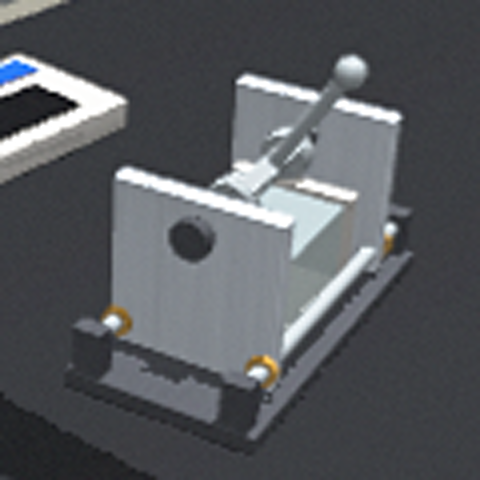

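The ball is at about (235.1,193.6) in scene and (377.1,157.6) in side. The centre lines of the plate tops run from (86,162) to (145,322) and from (349,64) to (421,212) in the scene crop.

```bash
cat > h.py <<'E'
import numpy as np
from workcell import optics
def ray(n,u,v):
    c=optics.get_calibration(n);T=np.array(c['world_from_camera']);K=np.array(c['intrinsics'])
    d=np.linalg.inv(K)@[u,v,1];return T[:3,3],T[:3,:3]@(d*[1,-1,-1])
def plane(n,u,v,z):
    o,d=ray(n,u,v);return o+d*(z-o[2])/d[2]
def tri(*obs):
    A=np.zeros((3,3));b=np.zeros(3);R=[ray(*x) for x in obs]
    for o,d in R:
        d=d/np.linalg.norm(d);P=np.eye(3)-np.outer(d,d);A+=P;b+=P@o
    p=np.linalg.solve(A,b);return p,[np.linalg.norm(np.cross(p-o,d/np.linalg.norm(d))) for o,d in R]
E
python3 - <<'E'
from h import *
np.set_printoptions(precision=4,suppress=True)
z=lambda x,y:(x/4+185-.375,y/4+180-.375)
print(optics.get_calibration("scene").keys())
B,e=tri(("scene",*z(202,56)),("side",350/4+290-.375,72/4+140-.375));print("ball",B,e)
B2,e=tri(("scene",406.5,156),("side",245,229));print("spare",B2,e)
L=[plane("scene",*z(*p),.122) for p in((86,162),(145,322),(349,64),(421,212))]
print(np.array(L))
C=sum(L)/4;y=(L[2]+L[3]-L[0]-L[1])/2;gap=np.linalg.norm(y);y/=gap;x=L[1]-L[0]+L[3]-L[2];print("C",C,"gap",gap,"xlen",np.linalg.norm(x)/2)
yaw=np.arctan2(-y[0],y[1]);yx=np.arctan2(x[1],x[0]);print("yaw",yaw,yx)
X=np.array([np.cos(yaw),np.sin(yaw),0]);d=B-[C[0],C[1],.1];print("ball rel",d@X,d@y,d[2],np.hypot(d@X,d[2]),"joint",.96+np.arctan2(d@X,d[2]))
E
```

```text
dict_keys(['intrinsics', 'world_from_camera'])
ball [ 0.5011 -0.1751  0.1774] [np.float64(9.462635327565271e-05), np.float64(9.46263532758244e-05)]
spare [0.4848 0.1854 0.1784] [np.float64(0.00094029770421351), np.float64(0.0009402977042133859)]
[[ 0.515  -0.2457  0.122 ]
 [ 0.6126 -0.2253  0.122 ]
 [ 0.4847 -0.1037  0.122 ]
 [ 0.5812 -0.0821  0.122 ]]
C [ 0.5484 -0.1642  0.122 ] gap 0.14585861294707947 xlen 0.09926562739488244
yaw 0.21333231647269318 0.2132345500669842
ball rel -0.048501139860675536 -0.0006823932907851042 0.07738515175393229 0.09132810235499224 joint 0.4001432844707745
```

Call:
send_rows --plan '[[[0,0,0,-0.11,-0.077,0,1],[0,0,0,-0.11,-0.077,0,1],[0,0,0,-0.11,-0.077,0,1],[0,0,0,-0.11,-0.077,0,1],[0,0,0,-0.11,-0.077,0,1],[0,0,0,-0.11,-0.077,0,1],[0,0,0,-0.11,-0.077,0,1],[0,0,0,-0.11,-0.077,0,1],[0,0,0.0823,0,0,0,1],[0,0,0.0823,0,0,0,1],[0,0,0.0823,0,0,0,1],[0,0,0.0823,0,0,0,1],[0,0,0.0823,0,0,0,1],[0,0,0.0823,0,0,0,1],[0,0,0.0823,0,0,0,1],[0,0,0.0823,0,0,0,1],[0,0,0.0823,0,0,0,1],[0,0,0.0823,0,0,0,1],[0,0,0.0823,0,0,0,1]]]' --squeeze 25

```text
clock: 1.73
position: [0.5017, -0.1759, 0.2481]
ee_rot: [0.995, 0.103, -0.0, -0.0]
ft_force: [-0.6, 1.0, 0.2]
grip_width: 1.001
grasp_force: 0.0
```

```bash
cat > st.py <<'E'
from h import *
from workcell import get_obs
from scipy.spatial.transform import Rotation as R
np.set_printoptions(precision=4,suppress=True)
o=get_obs();p=np.array(o['position']);M=R.from_quat(o['ee_rot']).as_matrix()
print(o['clock'],p,o['grip_width'],o['ft_force'],o['joint_pos']);print(M)
print("to ball (tool, units)",M.T@([.5011,-.1751,.1754]-p)/.2)
E
python3 st.py
python3 - <<'E'
from workcell import optics
import cv2
cv2.imwrite("pics/w1.png",optics.camera("wrist")[:,:,::-1])
E
```

```text
1.7333 [ 0.5017 -0.1759  0.2481] 1.0009044573372412 [-0.6002  0.9728  0.1633] [ 0.1375  0.1237  0.1241  1.7156 -0.0159  1.3037 -1.0991]
[[ 0.9787  0.2053 -0.0004]
 [ 0.2053 -0.9787  0.0002]
 [-0.0003 -0.0002 -1.    ]]
to ball (tool, units) [-0.0019 -0.0044  0.3634]
```

View pics/w1.png

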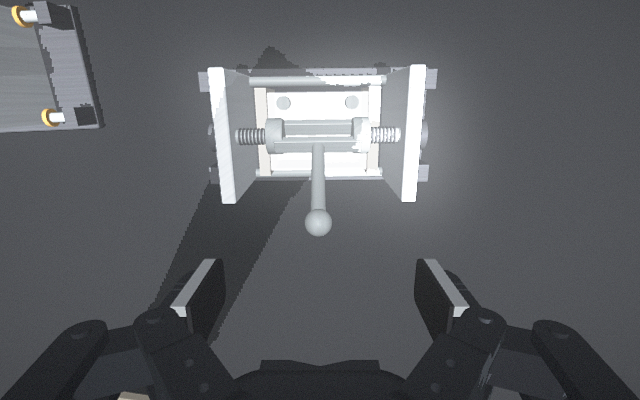

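The lever ball is at (318,222), which is centred between the pads, and the ray check puts it directly below the TCP. I'll descend and close.

Call:
send_rows --plan '[[[0,0,0,0,-0.002,0.09,1],[0,0,0,0,-0.002,0.09,1],[0,0,0,0,0,0.09,1],[0,0,0,0,0,0.093,1],[0,0,0,0,0,0,0],[0,0,0,0,0,0,0],[0,0,0,0,0,0,0],[0,0,0,0,0,0,0],[0,0,0,0,0,0,0],[0,0,0,0,0,0,0],[0,0,0,0,0,0,0],[0,0,0,0,0,0,0],[0,0,0,0,0,0,0],[0,0,0,0,0,0,0]]]' --squeeze 40

```text
clock: 2.95
position: [0.502, -0.175, 0.1768]
ee_rot: [0.994, 0.106, 0.001, -0.0]
ft_force: [-1.6, 3.1, 6.2]
grip_width: 0.179
grasp_force: 38.8
```

```bash
python3 st.py
python3 - <<'E'
import numpy as np
a=0.40+np.linspace(0,1,20)*(1.92-.40)-.96
x=.09*np.sin(a);z=.09*np.cos(a)
print(np.round(np.c_[np.diff(x),-np.diff(z)]/.2,4).tolist())
E
```

```text
2.95 [ 0.502  -0.175   0.1768] 0.17857656864836793 [-1.5763  3.1079  6.2443] [ 0.1414  0.1776  0.1202  1.8092 -0.0237  1.1552 -1.0881]
[[ 0.9773  0.2117  0.0011]
 [ 0.2117 -0.9773  0.0002]
 [ 0.0011  0.     -1.    ]]
to ball (tool, units) [-0.0043 -0.0003  0.0068]
[[0.0312, -0.0179], [0.0326, -0.0153], [0.0337, -0.0127], [0.0346, -0.0099], [0.0353, -0.0072], [0.0357, -0.0043], [0.036, -0.0014], [0.036, 0.0014], [0.0357, 0.0043], [0.0353, 0.0072], [0.0346, 0.0099], [0.0337, 0.0127], [0.0326, 0.0153], [0.0312, 0.0179], [0.0297, 0.0203], [0.028, 0.0226], [0.0261, 0.0248], [0.024, 0.0268], [0.0218, 0.0286]]
```

Call:
send_rows --plan '[[[0,0,0,0.0312,0,-0.0179,0],[0,0,0,0.0326,0,-0.0153,0],[0,0,0,0.0337,0,-0.0127,0],[0,0,0,0.0346,0,-0.0099,0],[0,0,0,0.0353,0,-0.0072,0],[0,0,0,0.0357,0,-0.0043,0],[0,0,0,0.036,0,-0.0014,0],[0,0,0,0.036,0,0.0014,0],[0,0,0,0.0357,0,0.0043,0],[0,0,0,0.0353,0,0.0072,0],[0,0,0,0,0,0,0]]]'

```text
clock: 3.87
position: [0.5711, -0.1602, 0.1869]
ee_rot: [0.994, 0.107, 0.001, 0.0]
ft_force: [0.3, 0.0, -0.3]
grip_width: -0.001
grasp_force: 0.0
```

```bash
python3 st.py
python3 - <<'E'
from workcell import optics
import cv2
cv2.imwrite("pics/s2.png",cv2.resize(optics.camera("side")[110:270,260:440,::-1],None,fx=3,fy=3))
E
```

```text
3.8667 [ 0.5711 -0.1602  0.1869] -0.0008242306091612466 [ 0.2631  0.0209 -0.3049] [ 0.1078  0.2987  0.107   1.6383 -0.0337  1.2046 -1.1348]
[[ 0.9772  0.2122  0.0017]
 [ 0.2122 -0.9772 -0.0004]
 [ 0.0016  0.0007 -1.    ]]
to ball (tool, units) [-0.3578 -0.0014  0.0569]
```

View pics/s2.png

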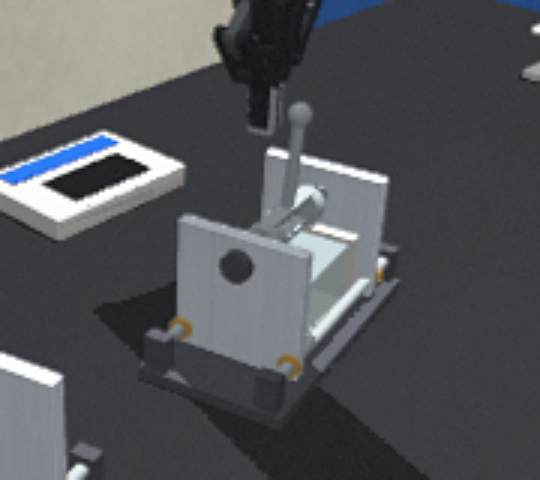

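The ball slipped out, and the lever is now near upright (ball at side pixel (360,148)) with the shut fingers on its +x side. I'll switch to pushing with shut fingers from the -x side.

Run:
```python
from h import *
from workcell import get_obs
o,d=ray("side",260+300/3-.3,110+115/3-.3)
yaw=.2133;X=np.array([np.cos(yaw),np.sin(yaw),0]);Y=np.array([-np.sin(yaw),np.cos(yaw),0]);C=np.array([.5484,-.1642,.1])
P=o+d*((C-o)@Y/(d@Y));r=P-C;print(P,r@X,r[2],.96+np.arctan2(r@X,r[2]))
t=np.array(get_obs()['position'])-C;print("tcp rel",t@X,t@Y,t[2])
```

```text
[ 0.54197058 -0.16559258  0.18976833] -0.006578500227519846 0.08976832676143762 0.8868476772462932
tcp rel 0.022137368845901735 -0.0010628939719339123 0.08691958348136883
```

Call:
send_rows --plan '[[[0,0,0,0,0,-0.1125,0],[0,0,0,0,0,-0.1125,0],[0,0,0,0,0,0,0],[0,0,0,-0.103,-0.005,0,0],[0,0,0,-0.103,0,0,0],[0,0,0,-0.104,0,0,0],[0,0,0,0,0,0,0],[0,0,0,0,0,0.07,0],[0,0,0,0,0,0.07,0],[0,0,0,0,0,0,0]]]'

```text
clock: 4.75
position: [0.5075, -0.1726, 0.2017]
ee_rot: [0.994, 0.106, -0.001, -0.0]
ft_force: [-0.7, 0.3, -0.2]
grip_width: -0.002
grasp_force: 0.0
```

```bash
cat > rel.py <<'E'
from h import *
from workcell import get_obs
yaw=.2133;X=np.array([np.cos(yaw),np.sin(yaw),0]);Y=np.array([-np.sin(yaw),np.cos(yaw),0]);C=np.array([.5484,-.1642,.1])
ob=get_obs();t=np.array(ob['position'])-C;x0,z0=t@X,t[2];print(ob['clock'],"tcp rel",x0,t@Y,z0,ob['ft_force'])
E
python3 - <<'E'
from rel import *
ph=np.linspace(-.073,.96,14)
x=.09*np.sin(ph)-.020+np.linspace(0,.005,14);z=.09*np.cos(ph)+.017+np.linspace(-.002,.003,14)
x=np.r_[x0,x];z=np.r_[z0,z]
print(np.round(np.c_[np.diff(x),-np.diff(z)]/.2,3).tolist())
E
```

```text
4.75 tcp rel -0.041719075730320826 0.000474447377409086 0.10170899683398596 [-0.69847368  0.26676751 -0.16543081]
[[0.076, -0.015], [0.038, -0.003], [0.038, -0.0], [0.037, 0.003], [0.037, 0.005], [0.036, 0.008], [0.035, 0.011], [0.034, 0.013], [0.033, 0.016], [0.031, 0.018], [0.03, 0.021], [0.028, 0.023], [0.026, 0.025], [0.024, 0.027]]
```

Call:
send_rows --plan '[[[0,0,0,0.038,0,-0.008,0],[0,0,0,0.038,0,-0.007,0],[0,0,0,0.038,0,-0.003,0],[0,0,0,0.038,0,0,0],[0,0,0,0.037,0,0.003,0],[0,0,0,0.037,0,0.005,0],[0,0,0,0.036,0,0.008,0],[0,0,0,0.035,0,0.011,0],[0,0,0,0.034,0,0.013,0],[0,0,0,0.033,0,0.016,0],[0,0,0,0,0,0,0]]]'

```text
clock: 5.67
position: [0.581, -0.1565, 0.1957]
ee_rot: [0.994, 0.107, 0.0, -0.0]
ft_force: [-0.2, 0.3, -0.0]
grip_width: 0.0
grasp_force: 0.0
```

```bash
python3 rel.py
python3 - <<'E'
from workcell import optics
import cv2
cv2.imwrite("pics/s3.png",cv2.resize(optics.camera("side")[110:270,260:440,::-1],None,fx=3,fy=3))
E
```

```text
5.6667 tcp rel 0.033536990148527526 0.000632983043169633 0.09572834977711023 [-0.24129583  0.28182542 -0.01007892]
```

View pics/s3.png

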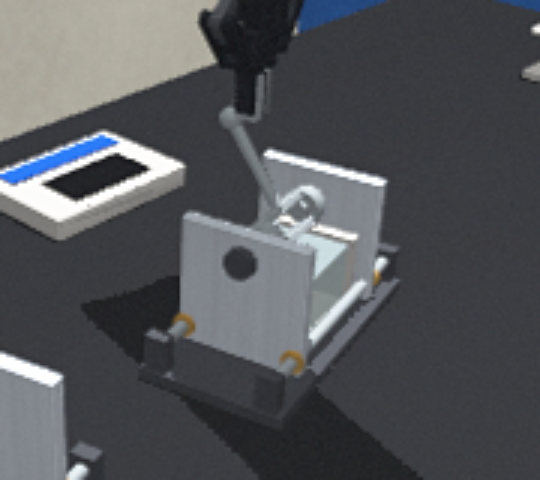

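The lever is past upright (ball at crop (231,117)). I'll push on to the stop.

Call:
send_rows --plan '[[[0,0,0,0.024,0,0.018,0],[0,0,0,0.024,0,0.019,0],[0,0,0,0.023,0,0.02,0],[0,0,0,0.022,0,0.021,0],[0,0,0,0.021,0,0.021,0],[0,0,0,0.02,0,0.021,0],[0,0,0,0,0,0,0],[0,0,0,0,0,0,0]]]'

```text
clock: 6.38
position: [0.605, -0.1521, 0.1732]
ee_rot: [0.994, 0.106, -0.001, -0.0]
ft_force: [-11.1, -0.5, 17.0]
grip_width: 0.002
grasp_force: 9.8
```

```bash
python3 rel.py
python3 - <<'E'
from workcell import optics
import cv2
cv2.imwrite("pics/s4.png",cv2.resize(optics.camera("side")[110:270,260:440,::-1],None,fx=3,fy=3))
E
```

```text
6.3833 tcp rel 0.05790500150684413 -0.000120454715404162 0.07317523697792913 [-11.06729693  -0.49264105  16.98035178]
```

View pics/s4.png

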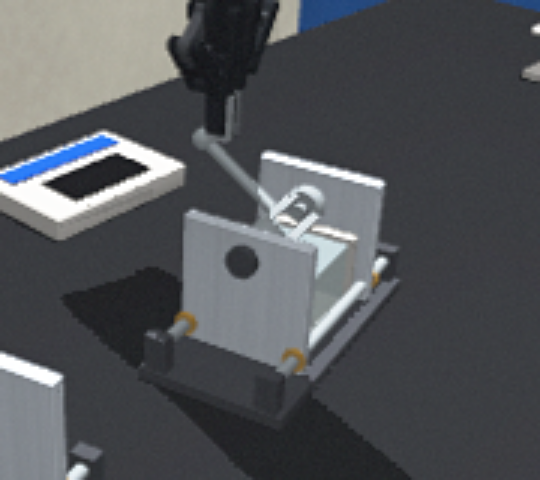

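Run:
```python
from rel import *
for u,v in((203,139),(231,117)):
    o,d=ray("side",260+u/3-.3,110+v/3-.3);P=o+d*((C-o)@Y/(d@Y));r=P-C;print(r@X,r[2],.96+np.arctan2(r@X,r[2]))
```

```text
6.4333 tcp rel 0.05787575888289226 -0.00010869209674455559 0.07316002033204552 [-12.58232061   0.9035582   16.72121159]
0.07304713554762389 0.051351660917069136 1.9180641313438682
0.04956979229746056 0.0750703471829143 1.5435897611871696
```

Call:
send_rows --plan '[[[0,0,0,-0.02,0,-0.03,0],[0,0,0,0,0,-0.1,0],[0,0,0,0,0,-0.15,0],[0,0,0,0,0,-0.15,0],[0,0,0,0,0,0,0],[0,0,0,0,0,0,0],[0,0,0,0,0,0,0]]]'

```text
clock: 7.02
position: [0.6018, -0.1523, 0.2573]
ee_rot: [0.994, 0.106, -0.0, -0.0]
ft_force: [-0.4, -1.0, -0.2]
grip_width: 0.003
grasp_force: 0.0
```

```bash
python3 rel.py
python3 - <<'E'
from workcell import optics
import cv2,numpy as np
a=cv2.resize(optics.camera("side")[110:270,260:440,::-1],None,fx=3,fy=3)
cv2.imwrite("pics/s5.png",a)
E
```

```text
7.0167 tcp rel 0.054693695807922875 0.00030865607030596855 0.15734856666231647 [-0.40930588 -0.98184113 -0.23466052]
```

View pics/s5.png

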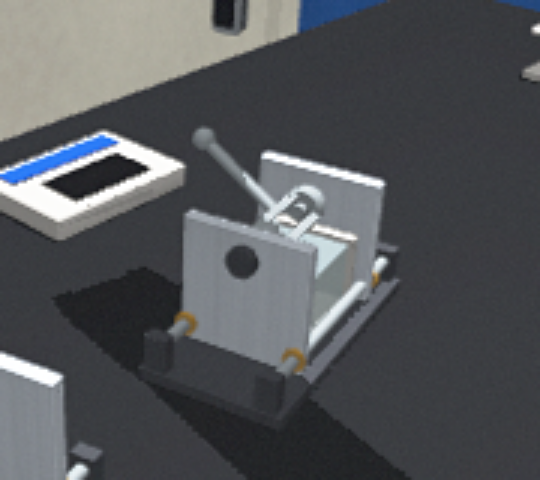

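The lever stayed at its stop (ball at crop (203,138), about 1.92 rad), and the gripper is clear above it.

```bash
python3 -c "
from workcell import job
print(job.hand_in())"
```

```text
the job is handed in; nothing more can be done
None
```

The lever of the press with the cell is at its stop (about 1.92 rad, measured from the side camera), the gripper is clear, the empty press was not approached, and the job is handed in; a first try at pinching the ball slipped near upright, so I pushed it the rest of the way with shut fingers.

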